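# Load and lock the find-measuring jig and zero its gauge

## Robot

A 6-joint arm with a two-finger parallel gripper is mounted at the origin on a cart in front of the work surface, level with it; the furniture and walls round the work are solid. World frame = base frame: x ahead of the robot, y to its left, z up, the work surface at z = 0. Lengths are in mm, angles in rad, forces in N, time in s.
With the tool pointing down it reaches from about 350 to 975 mm from the base axis. Payload 17.4 kg.
Tool frame: the origin (TCP) lies at the centre of the arm's flange, where the gripper is bolted on; the fingertips stand 173 mm ahead of it and the grasp point (between the pads) lies 155 mm ahead of it; z points along the fingers, y is the line along which they close (so a half turn about z gives the same grasp; the last joint's range is limited). The gripper opens to 85 mm and grips with 20 to 120 N. Pads are 22 mm wide; open, the fingers measure 114 mm over their backs; the gripper's body (76 mm by 85 mm) begins 54 mm behind the grasp point. The pads swing forward as they close: fully open they stand 13 mm farther back than shut.
Start: joints at [1.208, 0.116, 1.442, -0, 1.584, -0.038], TCP at [215.414, 639.712, 404.703] pointing down, gripper open.
Joint ranges: [-2.83, 2.83], [-0.83, 2.19], [0.07, 2.5], [-1.14, 4.28], [0.01, 3], [-2.97, 2.97]. Speed limits (rad/s): [1.89, 1.89, 2.22, 3.14, 3.14, 3.14].

## Interface

Orientations are given as a unit quaternion [w, x, y, z].
In Python, from bench import * gives the robot as it stands. The module is installed in compiled form; this text tells all that it offers.
- The arm moves only by the tool send_rows, never from a script. Its argument "plan" is text: rows parted by semicolons, each of 6 numbers parted by spaces: the shift along the tool's x, y, z in cm, then the turn, a rotation vector about the tool's x, y, z in rad. A call has 1 to 8 rows; each row is the pose to reach, as a shift and turn from the pose commanded when the call began, along the tool's axes at that moment; what a row does not reach only later rows make up. A row lasts 1/8 s, in which the tool goes at most 62.5 mm and 10.7 degrees, less where a joint would pass 70% of its speed; a pose out of reach is approached as far as the arm can. A call with a gripper value outside its range is refused whole. "jaw" is the opening, from 0 (shut) to 1 (fully open), set as the call begins (left out, the last holds). The fingers move at their own pace and stop on an object; "newtons" is the grip in N (left out, the last holds). Time passes only in rows, so rows that repeat a pose let the fingers close. It gives the time, the measured TCP pose, the force, the opening and the grip force at its end, in the units of the state.
- state(): the state, without advancing time (a new reading comes with each control period).
- read_camera(name): name is "side" or "top"; returns the picture (480x640x3 uint8, blue, green, red); there is no depth.
- camera_info(name): a dict with "fov_y" (degrees; the focal length in pixels is half the picture's height over the tangent of half this angle, whatever the lens; pixels are square), "cx", "cy" (the principal point, pixels), "view" (4x4, takes a point from world to camera coordinates). Camera axes: x right, y down, z forward; pixel columns grow to the right and rows downward; lengths in mm; the calibration is good to about 2 mm. A picture is of the moment at which its call begins. camera_info takes no time and is no camera call.
- finish_job(): hands the job in; it is judged then, once.
Trained networks look in the newest picture that a camera, given by its name, has taken for a name from the list of things; names that differ only in an ending like _2 or _b are one class to them, and where a whole thing is asked for, a point or a joint stands for the part that bears it (a point fixed in the world has none). Each returns a list of dicts, best first, with "score" (0 to 1); they miss things now and then, are a little off and sometimes report something else, mostly with a low value. They report only what shows in the picture. A call takes as long as a camera call.
- find_in(query, camera): "centre" ([column, row] in pixels, amid what is visible of it).
- masks_of(query, camera): "region" (480x640 bool, what is visible of it) and "centre" ([column, row] in pixels, amid what is visible of it).
The state is a dict: "t": time; "qpos": joint angles; "dq": joint speeds; "effort": joint torques, N m; "tcp_pos": TCP position; "tcp_rot": TCP orientation; "force": force on the tool from outside, world axes, zero at the start; "moment": the same for the moment, N m; "opening": finger opening in mm; "grip_force": force on a finger pad.
Only numpy, scipy, OpenCV 4.12 (cv2) and the standard library are available. Lean on these libraries where they do the work, as an engineer would, in place of code of your own. Each camera call takes 0.05 s, during which the arm holds its last target. There are 200 camera calls.

## Task

Make the measuring jig ready for measuring the finds: slide its orange lock to the green mark, seat every find plate that is on the table fully down on the two dowel pins of the station of its colour, and then slide the lock to the red mark so that the plates are held. Zero its dial gauge too, by turning the bezel knob until its pointer stands on the red zero mark. Leave the brush and the phone where they are.

Things in the scene. Friction and masses are not known exactly. Their poses are not given: they have to be found in the camera images.
- jig: fixed measuring jig: aluminium base 215 mm (its x) by 290 mm (its y), 12 mm thick, lying on the table. Origin on the table underneath the middle of its four stations; the base reaches from 130 mm before to 86 mm behind the origin along its x. Its x points away from the robot, turned by the jig's yaw.
- red_station (a point): centre of the red station of the jig (red painted field and red stripe at the far edge), on the base's top face, 12 mm above the table, at jig y = 93 mm. Axes as the jig's. Two fixed steel dowel pins stand at x = -52 and +52 mm from it: 8 mm diameter for the first 8 mm, then a taper to 14 mm above the base.
- yellow_station (a point): centre of the yellow station of the jig (yellow painted field and yellow stripe at the far edge), on the base's top face, 12 mm above the table, at jig y = 31 mm. Axes as the jig's. Two fixed steel dowel pins stand at x = -52 and +52 mm from it: 8 mm diameter for the first 8 mm, then a taper to 14 mm above the base.
- blue_station (a point): centre of the blue station of the jig (blue painted field and blue stripe at the far edge), on the base's top face, 12 mm above the table, at jig y = -31 mm. Axes as the jig's. Two fixed steel dowel pins stand at x = -52 and +52 mm from it: 8 mm diameter for the first 8 mm, then a taper to 14 mm above the base.
- green_station (a point): centre of the green station of the jig (green painted field and green stripe at the far edge), on the base's top face, 12 mm above the table, at jig y = -93 mm. Axes as the jig's. Two fixed steel dowel pins stand at x = -52 and +52 mm from it: 8 mm diameter for the first 8 mm, then a taper to 14 mm above the base.
- red_plate_center (a point): loose mount: grey plate 130 (its x) x 40 x 8 mm, 10 mm through holes at x = -52, +52 mm; in the middle a red grip 34 mm long (x), 12 mm thick (y), 8 to 42 mm above the underside. Bone 20 mm high glued on at x = 31 mm. 130 g. Point: middle of the plate, 21 mm above the underside. Pinch across the 12 mm, best 30 mm above the underside. Seats either way round. None if absent.
- yellow_plate_center (a point): loose mount: grey plate 130 (its x) x 40 x 8 mm, 10 mm through holes at x = -52, +52 mm; in the middle a yellow grip 34 mm long (x), 12 mm thick (y), 8 to 42 mm above the underside. Bone 20 mm high glued on at x = 31 mm. 130 g. Point: middle of the plate, 21 mm above the underside. Pinch across the 12 mm, best 30 mm above the underside. Seats either way round. None if absent.
- blue_plate_center (a point): loose mount: grey plate 130 (its x) x 40 x 8 mm, 10 mm through holes at x = -52, +52 mm; in the middle a blue grip 34 mm long (x), 12 mm thick (y), 8 to 42 mm above the underside. Bone 20 mm high glued on at x = 31 mm. 130 g. Point: middle of the plate, 21 mm above the underside. Pinch across the 12 mm, best 30 mm above the underside. Seats either way round. None if absent.
- green_plate_center (a point): loose mount: grey plate 130 (its x) x 40 x 8 mm, 10 mm through holes at x = -52, +52 mm; in the middle a green grip 34 mm long (x), 12 mm thick (y), 8 to 42 mm above the underside. Bone 20 mm high glued on at x = 31 mm. 130 g. Point: middle of the plate, 21 mm above the underside. Pinch across the 12 mm, best 30 mm above the underside. Seats either way round. None if absent.
- lock (a joint): sliding lock, m, 0 to 0.047, growing along jig +y; 0.008 with its white pointer at the green mark (open: its four 12 mm wide tabs stand in the gaps between plates), 0.039 at the red mark (locked: a tab 4 mm above the near end of each seated plate). In between, tabs block the stations. About 2 N of friction, no spring, stays where left.
- lock_grip (a point): middle of the lock's orange upright grip, 24 mm along jig x, 18 mm along jig y, from 27 to 66 mm above the table; this point is 52 mm above the table. It moves with the lock along jig y.
- mark_open (a point): where the point lock_grip is when the lock is at the green (open) mark
- mark_locked (a point): where the point lock_grip is when the lock is at the red (locked) mark
- gauge: fixed dial gauge lying face up on a 100 x 100 mm grey foot; white face 24 mm above the table, 86 mm across. Origin on the table under the dial's axis; x points towards its red zero mark.
- gauge_zero (a point): the red zero mark on the rim of the dial, 35 mm from its axis
- bezel (a joint): angle of the bezel knob in rad, anticlockwise positive seen from above, -1.6 to 1.6; 0 when its orange pointer is at the red zero mark. Starts 0.5 to 1.2. Turns with light friction (0.04 N m) and stays where it is left.
- bezel_grip (a point): on the bezel's axis, 53 mm above the table, in the middle of the knob's black grip bar: 44 mm long (along this point's x, which points to the pointer), 13 mm thick (along y), from 35 to 67 mm above the table. Pinch the bar across its thickness.
- bezel_pointer (a point): tip of the bezel's orange pointer, 35 mm from the axis
- flat_brush: bystander: flat brush with a red handle, 225 mm long (its y), 67 mm wide, 11 mm thick, lying on the table between the robot and the jig; origin on its underside
- phone: bystander: dark phone, 81 x 164 x 12 mm, lying to the left of the jig; origin on its underside

How it is judged (in metres and radians):
On the way, in this order (a step that is already met when the one before it is completed fails the run):
1. the lock is slid to the green mark (value of joint lock between 0.003 and 0.013 m), for 0.2 s.
2. every plate present is seated on the pins of its own station (horizontal distance between red_plate_center and red_station below 0.003 m and z of red_plate_center in the frame of red_station between 0.018 and 0.0235 m and angle between the x axis of each of red_plate_center, yellow_plate_center, blue_plate_center, green_plate_center and the x axis of jig, either way round below 0.05 rad and angle between each of red_plate_center, yellow_plate_center, blue_plate_center, green_plate_center's own z axis and vertical below 0.05 rad and horizontal distance between yellow_plate_center and yellow_station below 0.003 m and z of yellow_plate_center in the frame of yellow_station between 0.018 and 0.0235 m and horizontal distance between blue_plate_center and blue_station below 0.003 m and z of blue_plate_center in the frame of blue_station between 0.018 and 0.0235 m and horizontal distance between green_plate_center and green_station below 0.003 m and z of green_plate_center in the frame of green_station between 0.018 and 0.0235 m), for 0.2 s.
3. the lock is slid to the red mark over the seated plates (all of step 2 and value of joint lock between 0.034 and 0.044 m), for 0.2 s.
At the end, for the whole second after the job is handed in: every plate present lies flat and fully down on the pins of the station of its colour (centre within 3 mm, underside within 2.5 mm of the base, turned and tilted less than 0.05 rad), the lock is within 5 mm of the red mark, the bezel within 0.08 rad of zero, all at rest (all of step 3 and value of joint bezel between -0.08 and 0.08 rad and velocity of joint lock below 0.01 m/s and velocity of joint bezel below 0.05 rad/s); the robot touches nothing.
It fails at once if the brush or the phone is moved more than 4 cm (distance of any of flat_brush, phone from where it was at the start of the episode above 0.04 m).
Of red_plate, yellow_plate, blue_plate, green_plate only 3 to 4 are there at a start; the rules pass over those that are not, and their reading is None.
At some moment in a run one of red_plate, yellow_plate, blue_plate, green_plate may be knocked a few centimetres aside while the robot is not near it.
Once in a run the grip may slacken for a moment while it holds something.
It also fails if it takes over 210 s, if anything falls off the work surface, if the arm or the gripper's body presses on something with over 40 N, if the wrist force passes 120 N, or if a joint passes its speed limit or range.

## Working session

There is one attempt and no reset: what is moved stays moved. The work goes in short steps, Python scripts to look and compute and a tool call to move; the robot and the scene stay as the last step left them, time stands still between calls to the robot, and variables do not carry over. Pictures are saved under pics/ and viewed, at most 14 in all, crops included, and the job is handed in when it is done.

Besides the shell and the picture viewer there is one more tool, called after "Call:" as name(argument=value, ...) on one line, values as JSON. send_rows: Moves the arm, as the interface text tells. Its arguments: {"type":"object","properties":{"plan":{"type":"string"},"jaw":{"type":"number"},"newtons":{"type":"number"}},"required":["plan"]}

```bash
mkdir -p pics; python3 - <<'E'
from bench import *
import cv2
print(state())
for c in("top","side"):
    cv2.imwrite(f"pics/{c}0.png",read_camera(c)); print(c,camera_info(c))
E
```

```text
{'t': 0.0, 'qpos': array([ 1.20819645e+00,  1.16484193e-01,  1.44229390e+00,  4.54537255e-06,
        1.58400855e+00, -3.77818631e-02]), 'dq': array([-5.96166708e-05, -1.18504810e-03, -1.42070331e-03,  5.07018074e-04,
        1.24282927e-03,  1.59955972e-03]), 'effort': array([-2.56884836e-03, -7.32018900e+01, -6.32448149e+01, -7.76454817e-05,
        6.65378611e-03,  5.00580518e-05]), 'tcp_pos': array([215.41452467, 639.70770151, 403.94548001]), 'tcp_rot': array([-1.20943201e-04,  1.61695923e-01,  9.86840449e-01, -5.84619349e-04]), 'force': array([-0.45137661,  0.78862982, -0.1413061 ]), 'moment': array([0.01943967, 0.01235146, 0.06199612]), 'grip_force': 0.0, 'opening': 85.45721919729816}
top {'fov_y': 48.801425095317896, 'cx': 322.3540999274296, 'cy': 236.44317984952883, 'view': array([[ 1.50040158e-02, -9.99313931e-01,  3.38606878e-02,
        -1.77977122e+01],
       [-9.84620962e-01, -2.06615326e-02, -1.73478134e-01,
         5.33990111e+02],
       [ 1.74058730e-01, -3.07370743e-02, -9.84255450e-01,
         1.10105031e+03],
       [ 0.00000000e+00,  0.00000000e+00,  0.00000000e+00,
         1.00000000e+00]])}
side {'fov_y': 57.15771018154749, 'cx': 311.3207273497589, 'cy': 240.0794782866293, 'view': array([[ 8.80697189e-01, -4.73636487e-01, -6.39835316e-03,
        -4.70042485e+02],
       [-2.92469790e-01, -5.33104482e-01, -7.93889812e-01,
         2.35754911e+02],
       [ 3.72604191e-01,  7.01047851e-01, -6.08027983e-01,
         8.91250517e+02],
       [ 0.00000000e+00,  0.00000000e+00,  0.00000000e+00,
         1.00000000e+00]])}
```

View pics/top0.png

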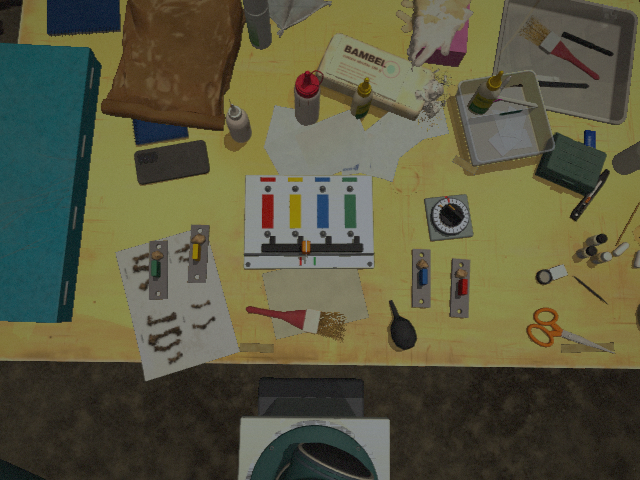

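View pics/side0.png

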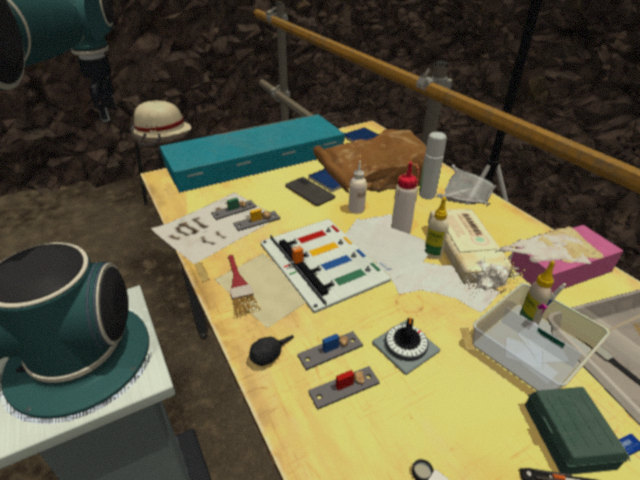

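```bash
cat > h.py <<'E'
from bench import *
import cv2, numpy as np
def K(c):
    i=camera_info(c); f=240/np.tan(np.radians(i["fov_y"]/2)); return f,i["cx"],i["cy"],i["view"]
def proj(P,c):
    f,cx,cy,V=K(c); q=np.atleast_2d(P)@V[:3,:3].T+V[:3,3]; return np.c_[f*q[:,0]/q[:,2]+cx,f*q[:,1]/q[:,2]+cy]
def unproj(uv,z,c):
    f,cx,cy,V=K(c); uv=np.atleast_2d(uv); d=np.c_[(uv[:,0]-cx)/f,(uv[:,1]-cy)/f,np.ones(len(uv))]@V[:3,:3]
    o=-V[:3,:3].T@V[:3,3]; s=(z-o[2])/d[:,2]; return (o+d*s[:,None])[:,:2]
def tri(uvt,uvs):
    from scipy.optimize import least_squares
    r=least_squares(lambda p:np.r_[proj(p,"top")[0]-uvt,proj(p,"side")[0]-uvs],[500,0,20]); return r.x,np.abs(r.fun).max()
def rect(img,c,x0,x1,y0,y1,z,s):
    "metric view: columns = -y, rows = -x, s px/mm"
    w=np.array([[x1,y1,z],[x1,y0,z],[x0,y0,z],[x0,y1,z]],float)
    W,H=int((y1-y0)*s),int((x1-x0)*s)
    M=cv2.getPerspectiveTransform(proj(w,c).astype(np.float32),np.float32([[0,0],[W,0],[W,H],[0,H]]))
    return cv2.warpPerspective(img,M,(W,H),flags=cv2.INTER_CUBIC)
E
python3 - <<'E'
from h import *
im=cv2.imread("pics/top0.png")
for n in ["jig","red_plate_center","yellow_plate_center","blue_plate_center","green_plate_center","gauge","lock_grip","bezel_grip","flat_brush"]:
    m=masks_of(n,"top")
    for d in m[:1]:
        u,v=np.array(d["centre"]); r=d["region"]; cnt=max(cv2.findContours(r.astype(np.uint8),0,1)[0],key=cv2.contourArea)
        z={"jig":12,"gauge":12,"lock_grip":66,"bezel_grip":67}.get(n,8)
        w=unproj(cnt.reshape(-1,2)*1.0,z,"top"); R=cv2.minAreaRect(w.astype(np.float32))
        print(n,len(m),round(d["score"],2),np.round(d["centre"],1),int(r.sum()),np.round(R[0],1),np.round(R[1],1),round(R[2],1))
a=unproj([[240,172],[378,275]],12,"top"); print(a)
cv2.imwrite("pics/r1.png",rect(im,"top",415,655,-110,130,12,2.4))
b=rect(im,"top",380,540,-330,-160,8,2.4); c=rect(im,"top",380,540,180,350,8,2.4)
cv2.imwrite("pics/r2.png",np.hstack([c,b]))
E
```

```text
jig 2 0.69 [308.8 222.4] 12090 [574.4  21.8] [216.1 289.1] 1.3
red_plate_center 1 0.83 [461.  287.8] 1094 [ 433.2 -317.8] [ 43.  132.2] 86.1
yellow_plate_center 3 0.9 [197.8 254.1] 1029 [497.9 265. ] [ 41.  127.9] 89.6
blue_plate_center 1 0.7 [421.6 277.2] 1090 [ 452.7 -231.8] [ 42.6 130. ] 89.2
green_plate_center 4 0.79 [159.  267.2] 1079 [459.5 350.6] [129.5  39.3] 4.1
gauge 1 0.76 [445.8 215.4] 1826 [ 591.4 -294.5] [99.4 99.4] 7.5
bezel_grip 1 0.69 [449.8 214.6] 484 [ 584.9 -286.4] [51.  54.8] 1.2
flat_brush 2 0.91 [309.5 317.3] 1469 [363.6  49.2] [214.4  53.6] 79.0
[[ 685.25276195  180.27009606]
 [ 456.22408698 -133.98849629]]
```

View pics/r1.png

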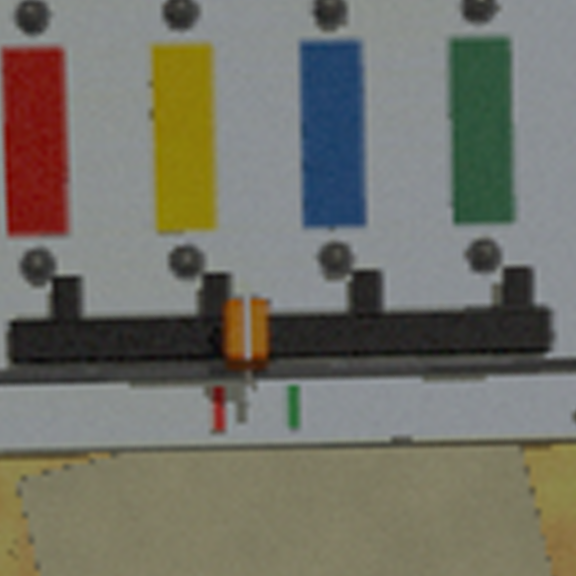

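View pics/r2.png

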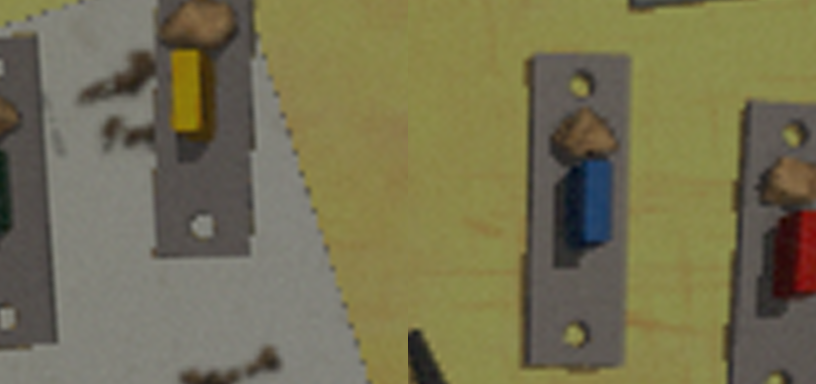

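```bash
cat >> h.py <<'E'
RNG={"red":[((0,120,60),(8,255,255)),((172,120,60),(180,255,255))],"yellow":[((22,150,80),(32,255,255))],"blue":[((100,100,50),(118,255,255))],"green":[((55,60,30),(85,255,200))],"orange":[((9,170,120),(18,255,255))]}
def cmask(im,col):
    h=cv2.cvtColor(im,cv2.COLOR_BGR2HSV); return sum(cv2.inRange(h,*r) for r in RNG[col])
def blobs(im,col,amin=20):
    n,l,s,c=cv2.connectedComponentsWithStats(cmask(im,col)); return [(int(s[i,4]),c[i]) for i in range(1,n) if s[i,4]>=amin]
E
python3 - <<'E'
from h import *
T=cv2.imread("pics/top0.png");S=cv2.imread("pics/side0.png")
g=np.array([596,21.4])
for i,c in enumerate(["red","yellow","blue","green"]):
    e=g+np.array([-.0224,1])*(93-62*i)
    for cam,im in(("top",T),("side",S)):
        p=proj([*e,12],cam)[0]
        b=sorted(blobs(im,c),key=lambda b:np.hypot(*(b[1]-p)))[:1]
        print(c,cam,[(a,np.round(unproj(q,12,cam)[0],1)) for a,q in b], np.round(e,1))
# grips of plates: all colour blobs
for c in["red","yellow","blue","green","orange"]:
    print(c,[(a,np.round(q,1),np.round(unproj(q,35,"top")[0])) for a,q in blobs(T,c,25)])
a=rect(T,"top",530,650,-350,-230,24,4.5)
cv2.imwrite("pics/r3.png",a)
f,cx,cy,V=K("top");print(-V[:3,:3].T@V[:3,3])
E
```

```text
red top [(363, array([595.9, 116.1]))] [593.9 114.4]
red side [(134, array([596.3, 116.3]))] [593.9 114.4]
yellow top [(363, array([597.3,  53.2]))] [595.3  52.4]
yellow side [(77, array([592.9,  54.2]))] [595.3  52.4]
blue top [(367, array([598.3,  -7.8]))] [596.7  -9.6]
blue side [(149, array([599.3,  -7.6]))] [596.7  -9.6]
green top [(359, array([599.8, -70.8]))] [598.1 -71.6]
green side [(181, array([600. , -69.9]))] [598.1 -71.6]
red [(372, array([571.1,  58.2]), array([ 978., -592.])), (417, array([307.3,  83.4]), array([894.,  32.])), (57, array([267.4, 179.5]), array([663., 116.])), (363, array([267., 211.]), array([591., 114.])), (86, array([464.3, 286. ]), array([ 433., -319.])), (531, array([282. , 315.1]), array([364.,  75.]))]
yellow [(62, array([494.1,  82.8]), array([ 910., -405.])), (77, array([364.3,  88.7]), array([ 885., -100.])), (45, array([290.1,  96.4]), array([861.,  70.])), (49, array([294.5, 179.3]), array([665.,  56.])), (363, array([295., 211.]), array([592.,  53.])), (72, array([194.8, 250.8]), array([499., 267.]))]
blue [(1816, array([82.7, 14.9]), array
[... 190 characters left out ...]
1, 211.1]), array([593.,  -7.])), (75, array([424., 276.]), array([ 453., -231.]))]
green [(63, array([476.7, 108.8]), array([ 844., -362.])), (25, array([359.7, 115.4]), array([820., -90.])), (54, array([349.1, 179.4]), array([667., -67.])), (25, array([583.9, 186.6]), array([ 664., -601.])), (359, array([349.9, 211.1]), array([595., -69.])), (131, array([155. , 268.1]), array([460., 350.])), (1467, array([308.1, 447. ]), array([98., 14.])), (177, array([299. , 471.5]), array([51., 32.])), (25, array([330.6, 474.2]), array([ 46., -33.]))]
orange [(25, array([308.1, 245.6]), array([515.,  22.])), (389, array([546.3, 326.9]), array([ 348., -495.]))]
[ 334.39747609   27.09061747 1176.95301481]
```

View pics/r3.png

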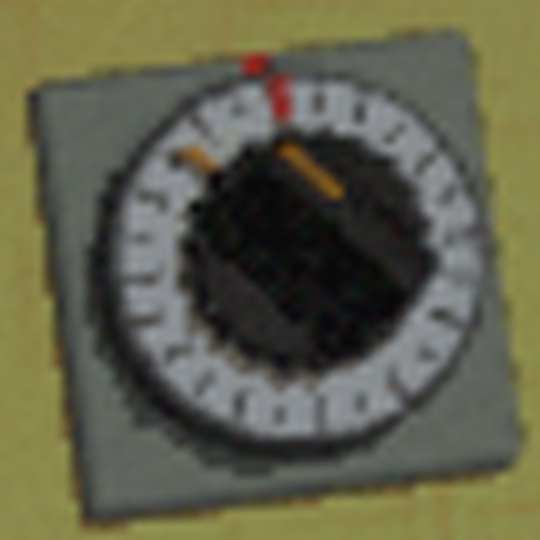

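```bash
cat >> h.py <<'E'
from scipy.spatial.transform import Rotation as Ro
JO=np.array([597,22.5]); JY=0.0215
def jw(x,y,o=None):
    c,s=np.cos(JY),np.sin(JY); return JO+[c*x-s*y,s*x+c*y]
def wj(p):
    c,s=np.cos(JY),np.sin(JY); d=np.asarray(p)-JO; return np.array([c*d[0]+s*d[1],-s*d[0]+c*d[1]])
def goto(x,y,zg,yaw,st=None):
    "tool-frame row (cm, rad) to put the grasp point at x,y,zg with closing line at world yaw+90deg"
    st=st or state(); q=st["tcp_rot"]; R=Ro.from_quat([q[1],q[2],q[3],q[0]])
    c,s=np.cos(yaw),np.sin(yaw); G=Ro.from_matrix(np.array([[-c,-s,0],[-s,c,0],[0,0,-1.]]))
    d=R.inv().apply(np.array([x,y,zg+155])-st["tcp_pos"])/10; w=(R.inv()*G).as_rotvec()
    print("row",np.round(d,2),np.round(w,4),"t",round(st["t"],2))
E
python3 - <<'E'
from h import *
for n in["gauge_zero","bezel_pointer","bezel_grip","lock_grip","mark_open","mark_locked"]:
    for c in("top","side"): print(n,c,[(round(d["score"],2),np.round(d["centre"],1)) for d in find_in(n,c)][:2])
T=read_camera("top");S=read_camera("side")
for c,im in(("top",T),("side",S)): print(c,[(a,np.round(q,1)) for a,q in blobs(im,"orange",6)])
k=lambda im,p,r:cv2.resize(im[p[1]-r:p[1]+r,p[0]-r:p[0]+r],(480,480),interpolation=cv2.INTER_CUBIC)
cv2.imwrite("pics/g.png",np.hstack([cv2.resize(k(T,(448,216),30),(400,400)),cv2.resize(k(S,(406,340),35),(400,400))]))
x,y=wj(unproj([308.1,245.6],66,"top")[0]);print("lock top-face jig",x,y)
goto(*jw(-82,10),120,JY)
E
```

```text
gauge_zero top [(0.63, array([445.3, 214.2]))]
gauge_zero side [(0.7, array([401. , 343.9])), (0.28, array([308.7, 192.1]))]
bezel_pointer top [(0.75, array([450.3, 217.4]))]
bezel_pointer side [(0.83, array([408.4, 337.1]))]
bezel_grip top [(0.9, array([452.7, 213.6]))]
bezel_grip side [(0.88, array([407.8, 336.4]))]
lock_grip top [(0.68, array([449.9, 216.6])), (0.64, array([309.9, 242.7]))]
lock_grip side [(0.85, array([302.5, 265.6]))]
mark_open top [(0.89, array([307.6, 219.4]))]
mark_open side [(0.86, array([321.7, 264.4])), (0.7, array([341.4, 387.4]))]
mark_locked top [(0.94, array([304.2, 217.7]))]
mark_locked side [(0.61, array([323.2, 263.2]))]
top [(21, array([303.5, 245.9])), (28, array([308.1, 246.1])), (394, array([546.2, 326.9]))]
side [(9, array([371.3,  59.1])), (15, array([383.3,  63.9])), (9, array([391.4,  67.4])), (14, array([397.7,  70.1])), (13, array([435.2,  86.4])), (10, array([441.9,  89.6])), (9, array([463.6,  98.7])), (9, array([470.4, 101.2])), (12, array([498.8, 114. ])), (20, array([511. , 118.2])), (13, array([534.5, 128.7])), (6, array([544.8, 133.8])), (6, array([363.8, 157.7])), (8, array([629. , 169.6])), (71, array([298.3, 253.9])), (9, array([409.8, 319.9])), (44, array([558.7, 476.4]))]
lock top-face jig -86.5121375791878 1.7618273284597175
row [-47.81 -48.16  12.97] [-0.     -0.     -0.3464] t 1.25
```

View pics/g.png

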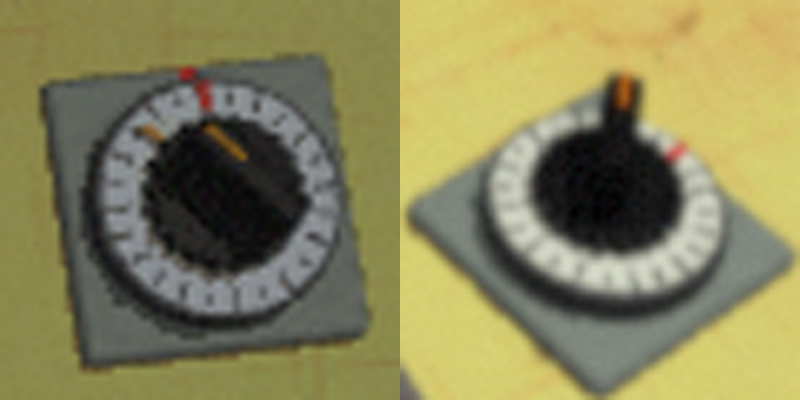

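Call:
send_rows(plan="-47.5 -48.2 0 0 0 -0.3464;-47.5 -48.2 0 0 0 -0.3464;-47.5 -48.2 0 0 0 -0.3464;-47.5 -48.2 0 0 0 -0.3464;-47.5 -48.2 0 0 0 -0.3464;-47.5 -48.2 0 0 0 -0.3464;-47.5 -48.2 0 0 0 -0.3464;-47.5 -48.2 0 0 0 -0.3464", jaw=0.5, newtons=30)

```text
t: 2.25
tcp_pos: [434.7, 188.2, 405.1]
tcp_rot: [0.0, -0.011, 1.0, 0.0]
force: [0.6, 1.1, 0.4]
opening: 42.8
grip_force: 0.0
```

```bash
python3 - <<'E'
from h import *
print(wj(unproj([305.8,246],60,"top")[0]))
m=unproj([448.8,200.2],24,"top")[0]; p=unproj([440.5,205.8],27,"top")[0]
c=m-35*np.array([np.cos(.131),np.sin(.131)]); d=p-c
print("gauge",m,c,"pointer",p,np.hypot(*d),np.arctan2(d[1],d[0])-.131)
a=unproj([[418+208/6.67,186+128/6.67],[418+245/6.67,186+158/6.67]],67,"top"); print(a,np.arctan2(*(a[0]-a[1])[::-1])-.131)
goto(*jw(-86.5,6),52,JY); print(state()["tcp_pos"])
E
```

```text
[-86.42133631   6.6284976 ]
gauge [ 627.44998843 -293.53731716] [ 592.74987669 -298.10921454] pointer [ 613.29319482 -273.52959449] 32.034132443002996 0.7436119415772463
[[ 605.38943001 -282.12260499]
 [ 595.64818897 -293.99286945]] 0.7525947435517523
row [ -7.2  -16.33  19.81] [0.0004 0.0009 0.0003] t 2.25
[434.669485   188.24240303 405.07192102]
```

Call:
send_rows(plan="-7.2 -16.3 0 0 0 0;-7.2 -16.3 0 0 0 0;-7.2 -16.3 0 0 0 0;-7.2 -16.3 5 0 0 0;-7.2 -16.3 10 0 0 0;-7.2 -16.3 15 0 0 0;-7.2 -16.3 19.8 0 0 0;-7.2 -16.3 19.8 0 0 0")

```text
t: 3.25
tcp_pos: [508.9, 28.8, 203.9]
tcp_rot: [-0.003, -0.011, 1.0, 0.0]
force: [0.7, -0.6, 0.6]
opening: 42.6
grip_force: 0.0
```

```bash
python3 - <<'E'
from h import *
goto(*jw(-86.5,6.3),52,JY); print(state()["force"])
T=read_camera("top");S=read_camera("side")
cv2.imwrite("pics/l1.png",np.hstack([cv2.resize(T[195:275,260:360],(400,320),interpolation=2),cv2.resize(S[205:285,250:350],(400,320),interpolation=2)]))
E
```

```text
row [-0.14 -0.19 -0.31] [ 0.0001 -0.0057  0.    ] t 3.25
[ 0.66158235 -0.63900677  0.57211811]
```

View pics/l1.png

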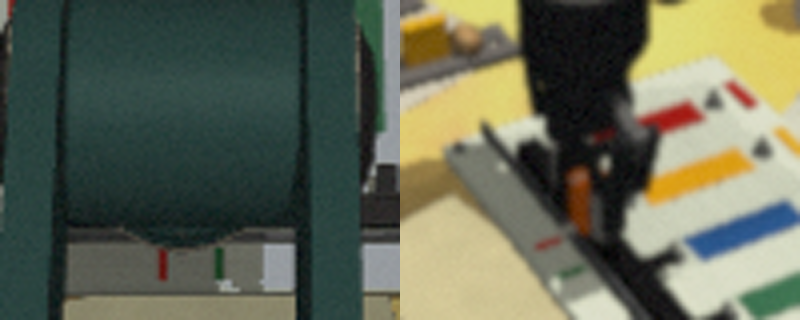

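Call:
send_rows(plan="0 0 0 0 0 0;0 0 0 0 0 0;0 0 0 0 0 0;0 0 0 0 0 0;0 0 0 0 0 0;0 0 0 0 0 0", jaw=0)

```text
t: 4.1
tcp_pos: [510.5, 28.8, 209.0]
tcp_rot: [0.002, -0.011, 1.0, -0.0]
force: [-2.2, -0.8, 8.9]
opening: 17.5
grip_force: 34.1
```

```bash
python3 - <<'E'
from h import *
s=state();print(wj(s["tcp_pos"][:2]),s["tcp_pos"],s["force"]);goto(*jw(-86.5,-12.2),52,JY)
E
```

```text
[-86.38674125   8.14581866] [510.45810251  28.78676418 208.97994266] [-2.20842165 -0.84357217  8.94146256]
row [ 0.01 -2.03  0.2 ] [-0.0001  0.0032  0.0002] t 4.1
```

Call:
send_rows(plan="0 -0.7 0 0 0 0;0 -1.4 0 0 0 0;0 -2.0 0 0 0 0;0 -2.05 0 0 0 0;0 -2.05 0 0 0 0;0 -2.05 0 0 0 0")

```text
t: 4.85
tcp_pos: [510.9, 8.2, 209.0]
tcp_rot: [0.002, -0.011, 1.0, -0.0]
force: [-1.3, -1.9, 8.7]
opening: 17.7
grip_force: 34.0
```

```bash
python3 - <<'E'
from h import *
s=state();print(wj(s["tcp_pos"][:2]),s["tcp_pos"],s["force"])
T=read_camera("top");S=read_camera("side")
cv2.imwrite("pics/l2.png",np.hstack([cv2.resize(T[195:275,260:360],(400,320),interpolation=2),cv2.resize(S[205:285,250:350],(400,320),interpolation=2)]))
E
```

```text
[-86.35238605 -12.42594344] [510.93470858   8.22049513 209.00947164] [-1.30971896 -1.94419964  8.68473608]
```

View pics/l2.png

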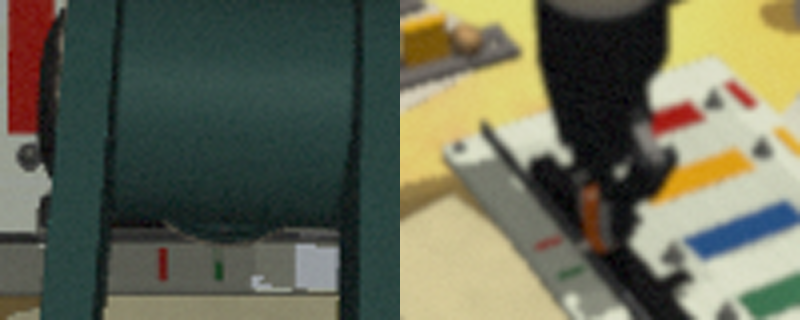

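Call:
send_rows(plan="0 0 0 0 0 0;0 0 0 0 0 0;0 0 -5 0 0 0;0 0 -11 0 0 0;5 -10 -15 0 0 0;5 -16 -15 0 0 0;5 -22 -15 0 0 0;5 -24 -15 0 0 0", jaw=0.4)

```text
t: 5.95
tcp_pos: [464.9, -231.6, 357.4]
tcp_rot: [0.001, -0.011, 1.0, -0.0]
force: [1.3, 0.9, 0.7]
opening: 34.1
grip_force: 0.0
```

```bash
cat >> h.py <<'E'
def plates(cam="top"):
    read_camera(cam)
    for n in ["red","yellow","blue","green"]:
        m=masks_of(n+"_plate_center",cam)
        if not m: print(n,None); continue
        d=m[0]; cnt=max(cv2.findContours(d["region"].astype(np.uint8),0,1)[0],key=cv2.contourArea)
        R=cv2.minAreaRect(unproj(cnt.reshape(-1,2)*1.0,7,cam).astype(np.float32)); a=R[2]+(90 if R[1][0]<R[1][1] else 0)
        print(n,round(d["score"],2),"c",np.round(R[0],1),"size",np.round(R[1],1),"yaw",round(np.radians((a+90)%180-90),3))
E
python3 - <<'E'
from h import *
plates()
T=read_camera("top")
b=[q for a,q in blobs(T,"orange",6) if 280<q[0]<340 and 230<q[1]<260]; print(b)
if b: print(wj(unproj(np.mean(b,0),60,"top")[0]))
cv2.imwrite("pics/r4.png",rect(T,"top",455,575,-70,110,12,4))
goto(453,-231.5,120,-.01)
E
```

```text
red 0.85 c [ 424.5 -317. ] size [41.7 77.6] yaw -0.069
yellow 0.95 c [497.8 264.3] size [ 43.3 128.7] yaw -0.009
blue 0.48 c [ 493.2 -218.1] size [ 9.  43.2] yaw -0.015
green 0.67 c [459.3 350.8] size [127.5  39.5] yaw 0.071
[array([312.06451613, 246.        ]), array([316.96551724, 246.10344828])]
[-86.5545795  -11.98674214]
row [ 1.28 -0.21  8.14] [ 0.0003 -0.0002  0.032 ] t 6.25
```

View pics/r4.png

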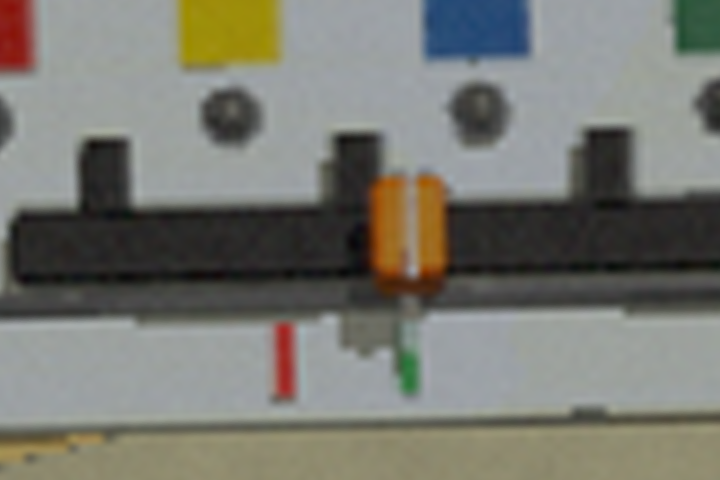

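Call:
send_rows(plan="1.3 -0.2 5 0 0 0.032;1.3 -0.2 10 0 0 0.032;1.3 -0.2 14 0 0 0.032;1.3 -0.2 17.1 0 0 0.032;1.3 -0.2 17.1 0 0 0.032;1.3 -0.2 17.1 0 0 0.032")

```text
t: 7.0
tcp_pos: [453.2, -231.6, 186.9]
tcp_rot: [0.001, 0.005, 1.0, -0.0]
force: [-0.4, 1.0, 0.2]
opening: 34.1
grip_force: 0.0
```

Call:
send_rows(plan="0 0 0 0 0 0;0 0 0 0 0 0;0 0 0 0 0 0;0 0 0 0 0 0;0 0 0 0 0 0", jaw=0, newtons=60)

```text
t: 7.62
tcp_pos: [453.1, -232.2, 187.0]
tcp_rot: [0.001, 0.005, 1.0, -0.0]
force: [-0.2, 1.9, 7.9]
opening: 10.9
grip_force: 60.0
```

```bash
python3 - <<'E'
from h import *
s=state();print(s["tcp_pos"],s["force"]);goto(*jw(0,-31),115,JY)
E
```

```text
[ 453.08961645 -232.15269623  187.03960776] [-0.17959443  1.93514483  7.91332922]
row [-14.24  22.51  -8.28] [-0.0007  0.0019 -0.0319] t 7.62
```

Call:
send_rows(plan="0 0 -5 0 0 0;0 0 -8.3 0 0 0;-3 5 -8.3 0 0 -0.032;-6 10 -8.3 0 0 -0.032;-9 15 -8.3 0 0 -0.032;-12 20 -8.3 0 0 -0.032;-14.2 22.5 -8.3 0 0 -0.032;-14.2 22.5 -8.3 0 0 -0.032")

```text
t: 8.62
tcp_pos: [597.9, -6.8, 268.7]
tcp_rot: [0.0, -0.012, 1.0, 0.0]
force: [-0.5, 1.0, -1.4]
opening: 10.8
grip_force: 59.0
```

```bash
python3 - <<'E'
from h import *
goto(*jw(0,-31),115,JY); s=state(); print(wj(s["tcp_pos"][:2]),s["force"],s["opening"])
T=read_camera("top");S=read_camera("side")
cv2.imwrite("pics/p1.png",np.hstack([cv2.resize(T[160:280,250:390],(420,360),interpolation=2),cv2.resize(S[190:310,250:390],(420,360),interpolation=2)])[:,:800])
E
```

```text
row [ 0.03 -0.17 -0.13] [0.0002 0.     0.0025] t 8.62
[  0.25421985 -29.32375932] [-0.50433695  0.98528106 -1.43598098] 10.782947046861864
```

View pics/p1.png

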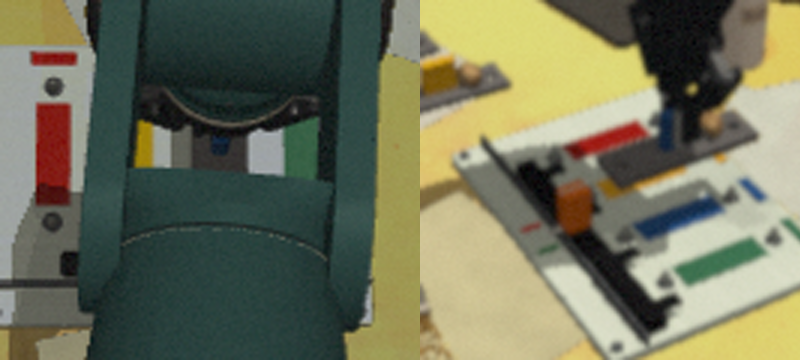

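Call:
send_rows(plan="0 -0.15 2 0 0 0;0 -0.15 4 0 0 0;0 -0.15 5.3 0 0 0;0 -0.15 5.3 0 0 0;0 -0.15 5.6 0 0 0;0 -0.15 5.9 0 0 0;0 -0.15 6.1 0 0 0;0 -0.15 6.2 0 0 0")

```text
t: 9.72
tcp_pos: [597.5, -9.9, 207.5]
tcp_rot: [0.001, -0.011, 1.0, 0.0]
force: [4.6, 3.3, 6.4]
opening: 11.0
grip_force: 60.2
```

```bash
python3 - <<'E'
from h import *
s=state(); print(s["tcp_pos"],wj(s["tcp_pos"][:2]),s["force"],s["moment"],s["opening"])
E
```

```text
[597.53291881  -9.89891111 207.49249072] [ -0.16372728 -32.40288008] [4.63427411 3.31960362 6.44028885] [ 0.54251035 -0.75464994  0.06427626] 10.955272945838253
```

Call:
send_rows(plan="-0.05 0.14 0 0 0 0;-0.05 0.14 0 0 0 0;-0.05 0.14 0.2 0 0 0;-0.05 0.14 0.4 0 0 0;-0.05 0.14 0.5 0 0 0;-0.05 0.14 0.5 0 0 0")

```text
t: 10.48
tcp_pos: [598.0, -8.7, 202.1]
tcp_rot: [0.001, -0.011, 1.0, -0.0]
force: [7.4, -0.4, 1.9]
opening: 11.0
grip_force: 59.7
```

```bash
python3 - <<'E'
from h import *
s=state(); print(s["tcp_pos"],wj(s["tcp_pos"][:2]),s["force"],s["moment"],s["opening"])
E
```

```text
[597.99225793  -8.69651515 202.09793911] [  0.3213552  -31.21063704] [ 7.43825869 -0.36120982  1.86995795] [-0.11957515 -1.49179127  0.07812111] 11.02561960787338
```

Call:
send_rows(plan="-0.1 0 0 0 0 0;-0.1 0 0.15 0 0 0;-0.1 0 0.3 0 0 0;-0.1 0 0.35 0 0 0;-0.1 0 0.35 0 0 0")

```text
t: 11.1
tcp_pos: [598.6, -8.6, 199.0]
tcp_rot: [0.0, -0.011, 1.0, -0.0]
force: [-3.2, -0.7, 13.9]
opening: 11.0
grip_force: 61.5
```

```bash
python3 - <<'E'
from h import *
s=state(); print(s["tcp_pos"],wj(s["tcp_pos"][:2]),s["force"],s["moment"],s["opening"])
E
```

```text
[598.56884551  -8.63451513 199.02461459] [  0.89914242 -31.16104702] [-3.16683918 -0.70625558 13.93207067] [-0.12095271  0.48357368  0.07184637] 11.031619135706196
```

Call:
send_rows(plan="0 0 0 0 0 0;0 0 0 0 0 0;0 0 -5 0 0 0;0 0 -10 0 0 0;3 -5.5 -10 0 0 0.05;6 -11 -10 0 0 0.0895;9 -16.5 -10 0 0 0.0895;12 -22 -10 0 0 0.0895", jaw=0.4)

```text
t: 12.1
tcp_pos: [482.3, -232.0, 297.8]
tcp_rot: [-0.0, 0.034, 0.999, 0.0]
force: [1.2, -0.2, 0.1]
opening: 33.7
grip_force: 0.0
```

```bash
python3 - <<'E'
from h import *
plates(); plates("side")
goto(433,-318.5,120,-.068)
E
```

```text
red 0.89 c [ 442.1 -318.3] size [40.7 64.9] yaw -0.034
yellow 0.7 c [497.7 264.7] size [ 42.5 128.5] yaw -0.007
blue 0.9 c [599.4  -7.8] size [ 43.1 133.3] yaw -0.006
green 0.95 c [460.  351.2] size [130.6  39.5] yaw 0.065
red 0.62 c [ 431.8 -318. ] size [ 51.2 133.6] yaw -0.036
yellow None
blue 0.48 c [527.8   6.6] size [240.7  48.9] yaw 1.551
green 0.55 c [456.2 344.9] size [120.1  92.8] yaw 0.547
row [ 4.51 -9.19  2.29] [ 0.0002 -0.0002  0.0017] t 12.6
```

Call:
send_rows(plan="3 -5 0 0 0 0;4.5 -9.2 0 0 0 0;4.5 -9.2 5 0 0 0;4.5 -9.2 9 0 0 0;4.5 -9.2 11.2 0 0 0;4.5 -9.2 11.2 0 0 0;4.5 -9.2 11.2 0 0 0")

```text
t: 13.48
tcp_pos: [433.0, -319.3, 187.2]
tcp_rot: [0.0, 0.034, 0.999, -0.0]
force: [0.9, -0.8, 0.4]
opening: 34.3
grip_force: 0.0
```

Call:
send_rows(plan="0 0 0 0 0 0;0 0 0 0 0 0;0 0 0 0 0 0;0 0 0 0 0 0;0 0 0 0 0 0", jaw=0)

```text
t: 14.1
tcp_pos: [432.8, -319.6, 187.4]
tcp_rot: [0.001, 0.034, 0.999, -0.001]
force: [0.5, 0.9, 6.8]
opening: 11.4
grip_force: 59.6
```

```bash
python3 - <<'E'
from h import *
s=state();print(s["tcp_pos"],s["force"],s["moment"]);goto(*jw(0.5,93),115,JY)
E
```

```text
[ 432.80689659 -319.5901203   187.40897157] [0.47391266 0.89400032 6.78935502] [0.21559672 0.05903095 0.03979575]
row [-13.3   44.5   -8.28] [-0.0012  0.0018 -0.0894] t 14.1
```

Call:
send_rows(plan="0 0 -5 0 0 0;0 0 -9 0 0 0;-1.7 5.6 -9 0 0 -0.0894;-3.4 11.2 -9 0 0 -0.0894;-5 16.8 -9 0 0 -0.0894;-6.7 22.4 -9 0 0 -0.0894;-8.4 28 -9 0 0 -0.0894;-10 33.6 -9 0 0 -0.0894")

```text
t: 15.1
tcp_pos: [555.3, 11.0, 276.6]
tcp_rot: [0.0, -0.011, 1.0, -0.0]
force: [0.4, -0.3, -0.7]
opening: 11.0
grip_force: 58.9
```

Call:
send_rows(plan="-1.7 5.6 0 0 0 0;-3.3 10.9 0 0 0 0;-3.3 10.9 0 0 0 0;-3.3 10.9 0 0 0 0;-3.3 10.9 0 0 0 0;-3.3 10.9 0 0 0 0")

```text
t: 15.85
tcp_pos: [585.6, 117.8, 276.3]
tcp_rot: [0.0, -0.01, 1.0, -0.0]
force: [0.5, -0.4, -0.9]
opening: 11.2
grip_force: 59.0
```

```bash
python3 - <<'E'
from h import *
s=state();print(s["tcp_pos"],s["force"],s["opening"]);goto(*jw(0.5,93),44,JY)
E
```

```text
[585.59463071 117.83825672 276.27308124] [ 0.50368479 -0.43915947 -0.88670998] 11.186867434054559
row [-0.98 -0.25  7.73] [-0.      0.0003 -0.0012] t 15.85
```

Call:
send_rows(plan="-0.98 -0.25 0 0 0 0;-0.98 -0.25 3 0 0 0;-0.98 -0.25 5.8 0 0 0;-0.98 -0.25 5.8 0 0 0;-0.98 -0.25 6.2 0 0 0;-0.98 -0.25 6.6 0 0 0;-0.98 -0.25 6.9 0 0 0;-0.98 -0.25 6.9 0 0 0")

```text
t: 16.85
tcp_pos: [595.7, 116.4, 207.3]
tcp_rot: [0.0, -0.011, 1.0, -0.0]
force: [2.2, -1.1, -1.7]
opening: 10.8
grip_force: 59.1
```

```bash
python3 - <<'E'
from h import *
s=state(); print(s["tcp_pos"],wj(s["tcp_pos"][:2]),s["force"],s["moment"],s["opening"])
E
```

```text
[595.70671302 116.37288533 207.28493353] [ 0.72512346 93.87899332] [ 2.21885133 -1.07938691 -1.71407331] [-0.31965021 -0.63451505  0.06073215] 10.841350949661724
```

Call:
send_rows(plan="-0.03 -0.06 0 0 0 0;-0.03 -0.06 0.2 0 0 0;-0.03 -0.06 0.4 0 0 0;-0.03 -0.06 0.6 0 0 0;-0.03 -0.06 0.8 0 0 0;-0.03 -0.06 0.83 0 0 0;-0.03 -0.06 0.83 0 0 0")

```text
t: 17.73
tcp_pos: [596.0, 115.8, 199.4]
tcp_rot: [0.0, -0.011, 1.0, -0.0]
force: [0.2, -2.7, 8.8]
opening: 11.0
grip_force: 60.6
```

```bash
python3 - <<'E'
from h import *
s=state(); print(s["tcp_pos"],wj(s["tcp_pos"][:2]),s["force"],s["moment"],s["opening"])
E
```

```text
[595.98764262 115.81390112 199.43178217] [ 0.9939709  93.31409878] [ 0.19932259 -2.66565206  8.82417194] [-0.45902746 -0.00607923 -0.00751148] 10.988427689678861
```

Call:
send_rows(plan="0 0 0 0 0 0;0 0 0 0 0 0;0 0 -5 0 0 0;0 0 -9 0 0 0;3 5 -9 0 0 0.0295;6 10 -9 0 0 0.0295;9.5 15.1 -9 0 0 0.0295;9.5 15.1 -9 0 0 0.0295", jaw=0.4)

```text
t: 18.73
tcp_pos: [495.5, 267.4, 288.6]
tcp_rot: [-0.0, 0.002, 1.0, 0.0]
force: [0.8, -0.6, -0.4]
opening: 33.6
grip_force: 0.0
```

```bash
python3 - <<'E'
from h import *
plates(); S=read_camera("side"); print([(a,np.round(q,1),np.round(unproj(q,30,"side")[0])) for a,q in blobs(S,"yellow",15)][-8:])
goto(497.2,265,120,-.008)
T=cv2.imread("pics/side0.png");print([(a,np.round(q,1),np.round(unproj(q,30,"side")[0])) for a,q in blobs(T,"yellow",15)][-8:])
E
```

```text
red 0.72 c [597.6 116.6] size [129.8  40.8] yaw 0.03
yellow 0.67 c [476.9 279.9] size [24.6 13.1] yaw 0.059
blue 0.59 c [600.5  -7.6] size [130.3  41.1] yaw 0.012
green 0.74 c [458.5 352. ] size [59.6 41.3] yaw 0.065
[(177, array([441.1, 209.6]), array([969.,  29.])), (22, array([414.9, 223.8]), array([859.,   9.])), (157, array([435.3, 238.5]), array([863., -69.])), (79, array([321.9, 249.2]), array([583.,  35.])), (213, array([545.9, 277.6]), array([ 988., -308.])), (113, array([531.8, 307.5]), array([ 881., -358.]))]
row [0.1  0.1  1.36] [-0.0002 -0.0003 -0.0014] t 19.02
[(175, array([441.2, 209.5]), array([970.,  29.])), (24, array([414.8, 224.7]), array([856.,   6.])), (159, array([435.4, 238.4]), array([864., -68.])), (77, array([321.5, 249.3]), array([582.,  35.])), (216, array([545.7, 277.6]), array([ 987., -308.])), (116, array([531.6, 307.8]), array([ 880., -359.]))]
```

Call:
send_rows(plan="0.1 0.1 4 0 0 0;0.1 0.1 8 0 0 0;0.1 0.1 10.2 0 0 0;0.1 0.1 10.2 0 0 0;0.1 0.1 10.2 0 0 0")

```text
t: 19.65
tcp_pos: [497.2, 265.6, 187.8]
tcp_rot: [0.0, 0.004, 1.0, 0.0]
force: [0.5, -1.3, 0.6]
opening: 34.0
grip_force: 0.0
```

Call:
send_rows(plan="0 0 0 0 0 0;0 0 0 0 0 0;0 0 0 0 0 0;0 0 0 0 0 0;0 0 0 0 0 0", jaw=0)

```text
t: 20.27
tcp_pos: [497.0, 265.9, 188.1]
tcp_rot: [0.001, 0.004, 1.0, 0.0]
force: [0.2, -1.9, 7.6]
opening: 11.3
grip_force: 59.7
```

```bash
python3 - <<'E'
from h import *
s=state();print(s["tcp_pos"],s["force"],s["moment"]);goto(*jw(0.9,31),125,JY)
E
```

```text
[497.0045026  265.87363979 188.11098302] [ 0.21307695 -1.89560452  7.56908179] [-0.27703477  0.05605329 -0.07681009]
row [-10.21 -21.15  -9.18] [ 0.0006  0.0019 -0.0295] t 20.27
```

Call:
send_rows(plan="0 0 -5 0 0 0;0 0 -9.2 0 0 0;-2.5 -5.3 -9.2 0 0 -0.0295;-5 -10.6 -9.2 0 0 -0.0295;-7.6 -16 -9.2 0 0 -0.0295;-10.2 -21.1 -9.2 0 0 -0.0295;-10.2 -21.1 -9.2 0 0 -0.0295;-10.2 -21.1 -9.2 0 0 -0.0295")

```text
t: 21.28
tcp_pos: [596.8, 54.0, 278.8]
tcp_rot: [-0.0, -0.01, 1.0, 0.0]
force: [-0.4, 0.5, -1.3]
opening: 11.0
grip_force: 59.1
```

Call:
send_rows(plan="0 0 0 0 0 0;0 0 0 0 0 0")

```text
t: 21.52
tcp_pos: [596.6, 54.9, 278.9]
tcp_rot: [0.0, -0.011, 1.0, 0.0]
force: [-0.3, -0.3, -0.9]
opening: 11.1
grip_force: 59.1
```

```bash
python3 - <<'E'
from h import *
s=state();print(s["tcp_pos"],s["force"],s["opening"]);goto(*jw(0.9,31.1),45,JY)
E
```

```text
[596.62121212  54.91845939 278.89754669] [-0.25995737 -0.30656262 -0.91728394] 11.078673143111475
row [-0.06 -0.13  7.89] [0.     0.0002 0.0014] t 21.52
```

Call:
send_rows(plan="-0.06 -0.13 3 0 0 0;-0.06 -0.13 6 0 0 0;-0.06 -0.13 6 0 0 0;-0.06 -0.13 6.4 0 0 0;-0.06 -0.13 6.8 0 0 0;-0.06 -0.13 7.1 0 0 0;-0.06 -0.13 7.1 0 0 0")

```text
t: 22.4
tcp_pos: [597.5, 52.7, 207.8]
tcp_rot: [-0.0, -0.011, 1.0, 0.0]
force: [0.2, 0.5, -1.8]
opening: 10.9
grip_force: 59.0
```

```bash
python3 - <<'E'
from h import *
s=state(); print(s["tcp_pos"],wj(s["tcp_pos"][:2]),s["force"],s["moment"],s["opening"])
E
```

```text
[597.54236533  52.6778662  207.77464798] [ 1.19101412 30.15923165] [ 0.15735469  0.48422227 -1.81693277] [0.01889659 0.02535161 0.0032393 ] 10.918770677804774
```

Call:
send_rows(plan="0 0.07 0 0 0 0;0 0.07 0.2 0 0 0;0 0.07 0.4 0 0 0;0 0.07 0.6 0 0 0;0 0.07 0.8 0 0 0;0 0.07 0.83 0 0 0;0 0.07 0.83 0 0 0")

```text
t: 23.28
tcp_pos: [597.5, 53.4, 200.1]
tcp_rot: [-0.0, -0.011, 1.0, -0.0]
force: [-5.7, -0.3, 8.0]
opening: 10.9
grip_force: 60.6
```

```bash
python3 - <<'E'
from h import *
s=state(); print(s["tcp_pos"],wj(s["tcp_pos"][:2]),s["force"],s["moment"],s["opening"])
E
```

```text
[597.53984063  53.35125459 200.09113065] [ 1.20296674 30.83251869] [-5.70551194 -0.2518999   8.0436504 ] [-0.05773454  0.87143487  0.02805532] 10.886429088276744
```

Call:
send_rows(plan="0 0 0 0 0 0;0 0 0 0 0 0;0 0 -5 0 0 0;0 0 -10 0 0 0;2.5 5.6 -10 0 0 -0.0455;5 11.2 -10 0 0 -0.0455;7.5 16.8 -10 0 0 -0.0455;8 18 -10 0 0 -0.0455", jaw=0.4)

```text
t: 24.28
tcp_pos: [512.2, 234.2, 299.5]
tcp_rot: [0.0, -0.035, 0.999, 0.0]
force: [0.6, -0.8, -0.1]
opening: 34.3
grip_force: 0.0
```

```bash
python3 - <<'E'
from h import *
plates()
goto(459.3,350.5,130,.067)
E
```

```text
red 0.59 c [597.6 116.6] size [129.7  40.7] yaw 0.03
yellow 0.61 c [600.2  54.6] size [132.2  38.6] yaw 0.021
blue 0.95 c [599.3  -8.6] size [132.6  42.1] yaw 0.035
green 0.65 c [484.2 349.4] size [78.2 32.9] yaw 0.065
row [ 4.69 12.31  1.43] [-0.0003 -0.     -0.0009] t 24.52
```

Call:
send_rows(plan="2 5.5 0 0 0 0;4 11 0 0 0 0;4.7 12.3 3 0 0 0;4.7 12.3 7 0 0 0;4.7 12.3 11.3 0 0 0;4.7 12.3 11.3 0 0 0;4.7 12.3 11.3 0 0 0")

```text
t: 25.4
tcp_pos: [459.4, 350.5, 186.9]
tcp_rot: [0.0, -0.033, 0.999, -0.0]
force: [-0.1, 0.9, 1.0]
opening: 34.2
grip_force: 0.0
```

Call:
send_rows(plan="0 0 0 0 0 0;0 0 0 0 0 0;0 0 0 0 0 0;0 0 0 0 0 0;0 0 0 0 0 0", jaw=0)

```text
t: 26.02
tcp_pos: [458.9, 351.1, 187.4]
tcp_rot: [0.001, -0.033, 0.999, 0.0]
force: [1.7, -3.7, 7.3]
opening: 11.0
grip_force: 59.5
```

```bash
python3 - <<'E'
from h import *
s=state();print(s["tcp_pos"],s["force"],s["moment"]);goto(*jw(0.9,-93),125,JY)
E
```

```text
[458.89573083 351.14864172 187.40006163] [ 1.74488338 -3.67889313  7.27795656] [-0.6629942  -0.23364655  0.00563886]
row [-11.26 -43.01  -9.25] [0.0001 0.0015 0.0455] t 26.02
```

Call:
send_rows(plan="0 0 -5 0 0 0;0 0 -9.3 0 0 0;-1.5 -5.8 -9.3 0 0 0.0455;-3 -11.6 -9.3 0 0 0.0455;-4.5 -17.4 -9.3 0 0 0.0455;-6 -23.2 -9.3 0 0 0.0455;-7.6 -29 -9.3 0 0 0.0455;-9.1 -34.8 -9.3 0 0 0.0455")

```text
t: 27.02
tcp_pos: [572.8, 8.2, 279.7]
tcp_rot: [0.0, -0.011, 1.0, 0.0]
force: [0.7, 1.2, -2.3]
opening: 10.9
grip_force: 59.0
```

```bash
python3 - <<'E'
from h import *
goto(*jw(0.9,-93),125,JY);print(state()["opening"],state()["grip_force"])
E
```

```text
row [-2.54 -7.92 -0.03] [0.0002 0.0004 0.0001] t 27.02
10.918571015310302 59.04871165752411
```

Call:
send_rows(plan="-1.3 -4 0 0 0 0;-2.5 -7.7 0 0 0 0;-2.5 -7.7 0 0 0 0;-2.5 -7.7 0 0 0 0;-2.5 -7.7 0 0 0 0")

```text
t: 27.65
tcp_pos: [599.1, -65.4, 279.5]
tcp_rot: [0.0, -0.011, 1.0, 0.0]
force: [-0.7, 0.2, -1.6]
opening: 11.0
grip_force: 59.2
```

```bash
python3 - <<'E'
from h import *
goto(*jw(1,-93),44.4,JY);print(state()["opening"],state()["grip_force"])
E
```

```text
row [-0.08 -0.5   8.01] [0.0002 0.     0.001 ] t 27.65
11.000579095902614 59.166938066482544
```

Call:
send_rows(plan="-0.07 -0.45 3 0 0 0;-0.07 -0.45 6 0 0 0;-0.07 -0.45 6 0 0 0;-0.07 -0.45 6.4 0 0 0;-0.07 -0.45 6.8 0 0 0;-0.07 -0.45 7.2 0 0 0;-0.07 -0.45 7.2 0 0 0")

```text
t: 28.52
tcp_pos: [600.1, -70.8, 207.4]
tcp_rot: [-0.0, -0.011, 1.0, 0.0]
force: [-0.2, 0.2, -1.8]
opening: 11.1
grip_force: 59.1
```

```bash
python3 - <<'E'
from h import *
s=state(); print(s["tcp_pos"],wj(s["tcp_pos"][:2]),s["force"],s["moment"],s["opening"])
E
```

```text
[600.05245135 -70.82098494 207.35092679] [  1.04549927 -93.3650396 ] [-0.22425785  0.1759318  -1.76188777] [ 0.02943994 -0.0266999   0.01470115] 11.103882879893698
```

Call:
send_rows(plan="0 0.04 0 0 0 0;0 0.04 0.2 0 0 0;0 0.04 0.4 0 0 0;0 0.04 0.6 0 0 0;0 0.04 0.8 0 0 0;0 0.04 0.86 0 0 0;0 0.04 0.86 0 0 0")

```text
t: 29.4
tcp_pos: [600.1, -70.4, 199.4]
tcp_rot: [-0.0, -0.011, 1.0, -0.0]
force: [-4.6, 0.8, 6.3]
opening: 11.0
grip_force: 60.4
```

```bash
python3 - <<'E'
from h import *
s=state(); print(s["tcp_pos"],wj(s["tcp_pos"][:2]),s["force"],s["moment"],s["opening"])
E
```

```text
[600.09546559 -70.41645565 199.41761884] [  1.09720028 -92.96152854] [-4.55434864  0.75220472  6.33230702] [0.10571994 0.73880828 0.07607704] 11.038624362997043
```

Call:
send_rows(plan="0 0 0 0 0 0;0 0 0 0 0 0;0 0 -5 0 0 0;0 0 -10 0 0 0;0.3 -5.7 -10 0 0 -0.18;0.6 -11.4 -10 0 0 -0.36;0.9 -17 -10 0 0 -0.54;1.2 -22.7 -10 0 0 -0.72", jaw=0.4)

```text
t: 30.4
tcp_pos: [592.7, -299.4, 298.9]
tcp_rot: [0.0, -0.365, 0.931, -0.0]
force: [1.0, -0.8, 0.4]
opening: 34.3
grip_force: 0.0
```

```bash
python3 - <<'E'
from h import *
print(state()["qpos"])
plates();T=read_camera("top");S=read_camera("side")
goto(593,-297.6,120,.88)
cv2.imwrite("pics/s1.png",np.hstack([cv2.resize(T[165:285,235:385],(400,320),interpolation=2),cv2.resize(S[205:315,250:400],(400,320),interpolation=2)]))
E
```

```text
[-5.06234993e-01  1.38853121e-01  1.58936847e+00  9.95793664e-05
  1.41300650e+00 -2.82457007e+00]
red 0.7 c [597.6 117.4] size [129.5  42.7] yaw 0.025
yellow 0.73 c [599.1  53.4] size [134.4  40.9] yaw 0.021
blue 0.65 c [600.4  -8.3] size [130.   41.2] yaw 0.025
green 0.67 c [603.1 -71. ] size [133.1  45. ] yaw 0.044
row [ 0.07 -0.06  2.38] [ 2.000e-04  1.000e-04 -1.388e-01] t 30.75
```

View pics/s1.png

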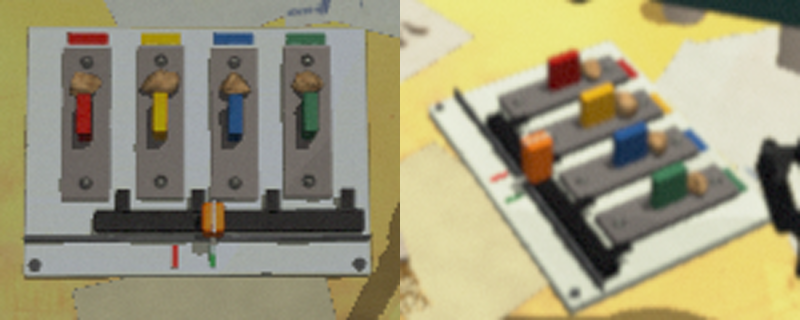

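Call:
send_rows(plan="0.07 -0.06 3 0 0 -0.03;0.07 -0.06 6 0 0 -0.03;0.07 -0.06 8.8 0 0 -0.03;0.07 -0.06 8.8 0 0 -0.03;0.07 -0.06 8.8 0 0 -0.03")

```text
t: 31.38
tcp_pos: [593.1, -297.6, 211.2]
tcp_rot: [0.0, -0.377, 0.926, -0.0]
force: [-0.0, 0.1, 0.3]
opening: 34.3
grip_force: 0.0
```

Call:
send_rows(plan="0 0 0 0 0 0;0 0 0 0 0 0;0 0 0 0 0 0;0 0 0 0 0 0;0 0 0 0 0 0", jaw=0, newtons=25)

```text
t: 32.0
tcp_pos: [592.7, -297.6, 211.5]
tcp_rot: [-0.0, -0.376, 0.926, 0.001]
force: [-7.0, 11.3, 7.5]
opening: 12.5
grip_force: 27.0
```

```bash
python3 - <<'E'
from h import *
s=state();print(s["tcp_pos"],s["force"],s["moment"]);goto(*s["tcp_pos"][:2],s["tcp_pos"][2]-155,.131)
E
```

```text
[ 592.74889766 -297.60548276  211.47568699] [-7.02333979 11.33680255  7.47997061] [ 1.6647073   1.15875708 -0.01699805]
row [0. 0. 0.] [ 2.300e-03 -1.000e-04  6.409e-01] t 32.0
```

Call:
send_rows(plan="0 0.07 0 0 0 0;0 0.07 0 0 0 0.1;0 0.07 0 0 0 0.22;0 0.07 0 0 0 0.34;0 0.07 0 0 0 0.46;0 0.07 0 0 0 0.58;0 0.07 0 0 0 0.64;0 0.07 0 0 0 0.64")

```text
t: 33.0
tcp_pos: [592.4, -297.3, 211.4]
tcp_rot: [-0.0, -0.065, 0.998, 0.001]
force: [-4.3, 8.8, 7.4]
opening: 12.5
grip_force: 26.8
```

```bash
python3 - <<'E'
from h import *
s=state();print(s["tcp_pos"],s["force"],s["moment"],s["opening"]);goto(*s["tcp_pos"][:2],s["tcp_pos"][2]-155,.131)
E
```

```text
[ 592.35804979 -297.28928089  211.43538384] [-4.25883765  8.79030651  7.42532249] [ 1.24031179  0.78420843 -0.11212627] 12.50084479412693
row [0. 0. 0.] [ 0.0014 -0.0003 -0.0002] t 33.0
```

Call:
send_rows(plan="0 0 0 0 0 0;0 0 0 0 0 0;0 0 -5 0 0 0;0 0 -10 0 0 0;0.7 5.6 -10 0 0 0.11;1.4 11.2 -10 0 0 0.11;2.1 16.8 -10 0 0 0.11;2.9 22.4 -10 0 0 0.11", jaw=0.4, newtons=30)

```text
t: 34.0
tcp_pos: [533.5, -78.3, 311.0]
tcp_rot: [0.0, -0.011, 1.0, -0.0]
force: [1.6, -0.2, 0.1]
opening: 34.1
grip_force: 0.0
```

Call:
send_rows(plan="1.5 9.0 0 0 0 0;1.5 9.0 0 0 0 0;1.5 9.0 0 0 0 0;1.5 9.0 0 0 0 0")

```text
t: 34.5
tcp_pos: [517.4, 9.5, 310.9]
tcp_rot: [0.0, -0.011, 1.0, -0.0]
force: [-0.4, -0.0, -0.3]
opening: 34.3
grip_force: 0.0
```

```bash
python3 - <<'E'
from h import *
T=read_camera("top");S=read_camera("side")
goto(*jw(-86.5,-12.3),52,JY)
R=[blobs(rect(T,"top",530,650,-360,-240,z,4),c,8) for z,c in((24,"red"),(24,"orange"),(67,"orange"))]
print(R)
cv2.imwrite("pics/g2.png",np.hstack([cv2.resize(rect(T,"top",530,650,-360,-240,24,4),(400,400)),cv2.resize(S[305:375,371:441],(400,400),interpolation=2)]))
E
```

```text
row [ 0.67 -0.05 10.38] [-0.0001 -0.0001 -0.0011] t 34.6
[[(378, array([186.27777778,  57.46296296])), (353, array([206.21246459,  78.86968839]))], [(52, array([210.98076923,  95.94230769])), (193, array([268.59585492, 129.31088083]))], [(55, array([163.21818182, 139.4       ])), (177, array([218.8700565 , 171.83615819]))]]
```

View pics/g2.png

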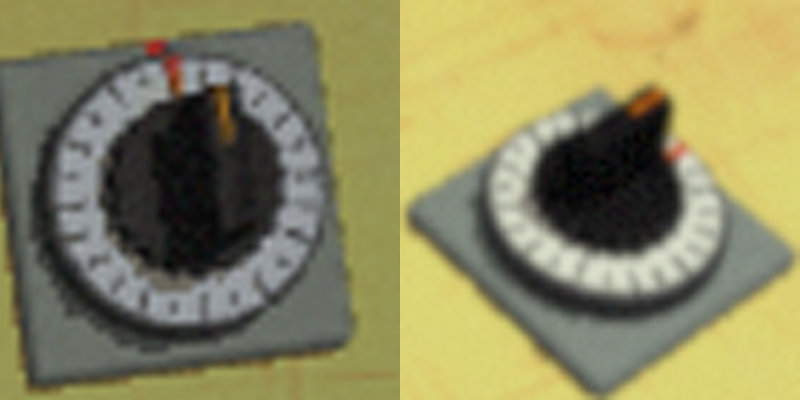

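Call:
send_rows(plan="0.67 -0.05 0 0 0 0;0.67 -0.05 5 0 0 0;0.67 -0.05 10 0 0 0;0.67 -0.05 10.2 0 0 0;0.67 -0.05 10.2 0 0 0")

```text
t: 35.22
tcp_pos: [511.0, 8.9, 210.6]
tcp_rot: [0.001, -0.011, 1.0, -0.0]
force: [-0.6, -0.0, 1.3]
opening: 34.0
grip_force: 0.0
```

Call:
send_rows(plan="0 0 0 0 0 0;0 0 0 0 0 0;0 0 0 0 0 0;0 0 0 0 0 0;0 0 0 0 0 0", jaw=0)

```text
t: 35.85
tcp_pos: [511.2, 9.1, 211.2]
tcp_rot: [0.002, -0.011, 1.0, -0.0]
force: [-1.6, -2.2, 7.8]
opening: 17.6
grip_force: 33.0
```

```bash
python3 - <<'E'
from h import *
s=state();print(wj(s["tcp_pos"][:2]),s["tcp_pos"],s["force"])
E
```

```text
[-86.04173842 -11.50914106] [511.22557468   9.14376402 211.23257884] [-1.64995729 -2.184867    7.84281664]
```

Call:
send_rows(plan="0 0.5 0 0 0 0;0 1 0 0 0 0;0 1.5 0 0 0 0;0 2 0 0 0 0;0 2.5 0 0 0 0;0 2.9 0 0 0 0;0 3.02 0 0 0 0;0 3.02 0 0 0 0")

```text
t: 36.85
tcp_pos: [510.6, 39.5, 211.3]
tcp_rot: [0.002, -0.011, 1.0, -0.0]
force: [-2.0, 0.3, 7.3]
opening: 17.6
grip_force: 33.0
```

Call:
send_rows(plan="0 0 0 0 0 0;0 0 0 0 0 0;0 0 -5 0 0 0;0 0 -10 0 0 0;0 5 -13 0 0 0;0 10 -13 0 0 0;0 16 -13 0 0 0;0 20 -13 0 0 0", jaw=0.4)

```text
t: 37.85
tcp_pos: [505.2, 241.6, 339.2]
tcp_rot: [0.0, -0.011, 1.0, 0.0]
force: [-0.4, -0.5, 0.0]
opening: 34.1
grip_force: 0.0
```

```bash
python3 - <<'E'
from h import *
plates();T=read_camera("top");S=read_camera("side");print(state()["tcp_pos"])
b=[q for a,q in blobs(T,"orange",6) if 280<q[0]<340 and 230<q[1]<260]; print(b)
if b: print(wj(unproj(np.mean(b,0),60,"top")[0]))
cv2.imwrite("pics/s2.png",np.hstack([cv2.resize(T[165:285,235:385],(400,320),interpolation=2),cv2.resize(S[205:315,250:400],(400,320),interpolation=2)]))
E
```

```text
red 0.77 c [597.5 117.7] size [129.7  43. ] yaw 0.03
yellow 0.86 c [600.2  54.6] size [132.1  38.6] yaw 0.021
blue 0.72 c [601.7  -8.2] size [ 42.6 133.4] yaw -0.009
green 0.56 c [605.3 -71.6] size [128.3  39.9] yaw 0.033
[505.78098732 238.5365388  338.96723984]
[array([297.5, 246. ]), array([302.03333333, 245.86666667])]
[-86.26248972  19.50380605]
```

View pics/s2.png

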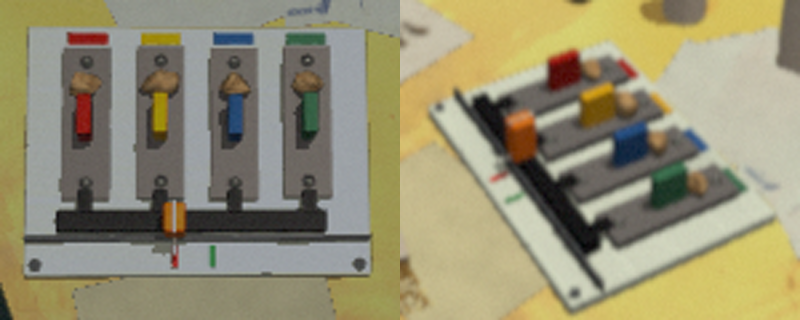

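The picture shows the lock's pointer on the red mark at about (174, 260), with tabs over all four seated plates. The bezel pointer is already on zero, so I'm handing in.

```bash
python3 -c "
from bench import *
print(finish_job())"
```

```text
the job is handed in; nothing more can be done
None
```

The job is handed in (no result was returned): the last pictures show all four plates seated on their own stations, the lock on the red mark and the dial pointer on zero, and I never went near the brush or phone.

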